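# Put the desk things back on their silhouette cards

### The job

Tidy the desk: lay the black marker, the white marker, the glue stick and the eraser each on the blue card that shows its own silhouette (the black shape is for the black marker; the white ones match by size and shape). Lay each flat, centred on the silhouette and lined up with it, either end first, then let go, and do not disturb the tape roll, the small box or the staple remover.

Things in the scene. Friction and masses are not known exactly. Their poses are not given: they have to be found in the camera images.
- marker_black_center (a point): Centre of the black capped marker pen, 16 mm wide, 125 mm long, 16 mm high, loose, lying flat on the worktop at the start (this point is 8 mm above its underside). Its y axis runs along its length, z is up, x is across it. Grasp it across its width at the middle.
- marker_grey_center (a point): Centre of the white capped marker pen with a dark grey cap, 16 mm wide, 125 mm long, 16 mm high, loose, lying flat on the worktop at the start (this point is 8 mm above its underside). Its y axis runs along its length, z is up, x is across it. Grasp it across its width at the middle.
- glue_stick_center (a point): Centre of the glue stick, a thick white tube with a dark grey cap, 28 mm wide, 95 mm long, 28 mm high, loose, lying flat on the worktop at the start (this point is 14 mm above its underside). Its y axis runs along its length, z is up, x is across it. Grasp it across its width at the middle.
- eraser_center (a point): Centre of the white eraser in a grey-blue sleeve, 23 mm wide, 52 mm long, 12 mm high, loose, lying flat on the worktop at the start (this point is 6 mm above its underside). Its y axis runs along its length, z is up, x is across it. Grasp it across its width at the middle.
- outline_marker_black (a point): Centre of the silhouette (black, 22 x 131 mm, long and narrow with round ends) on the top face of its blue card; the place for the black marker. The card is 66 x 146 mm, flat, 3 mm thick and fixed to the worktop (z of this point 3 mm). Its y axis runs along the silhouette's length, z is up. Nothing stands up from the card.
- outline_marker_grey (a point): Centre of the silhouette (white, 22 x 131 mm, long and narrow with round ends) on the top face of its blue card; the place for the white marker with the grey cap. The card is 66 x 146 mm, flat, 3 mm thick and fixed to the worktop (z of this point 3 mm). Its y axis runs along the silhouette's length, z is up. Nothing stands up from the card.
- outline_glue_stick (a point): Centre of the silhouette (white, 34 x 101 mm, broad, with rounded corners) on the top face of its blue card; the place for the glue stick. The card is 66 x 146 mm, flat, 3 mm thick and fixed to the worktop (z of this point 3 mm). Its y axis runs along the silhouette's length, z is up. Nothing stands up from the card.
- outline_eraser (a point): Centre of the silhouette (white, 29 x 58 mm, short, with square corners) on the top face of its blue card; the place for the eraser. The card is 66 x 146 mm, flat, 3 mm thick and fixed to the worktop (z of this point 3 mm). Its y axis runs along the silhouette's length, z is up. Nothing stands up from the card.
- tape_roll: Bystander: roll of masking tape lying flat, 104 mm across, 25 mm high; origin at the centre of its underside. Loose; leave it alone.
- staple_box: Bystander: small off-white cardboard box, 41 x 74 x 27 mm; origin at the centre of its underside, y axis along its length. Loose; leave it alone.
- staple_claw: Bystander: black and steel claw staple remover, 39 x 56 x 20 mm; origin at the centre of its underside, y axis along its length. Loose; leave it alone.

How it is judged:
By the outcome, as a careful person would: the job done as asked, in the order asked, and still so for the second after the job is handed in, with the robot touching nothing.
It also fails if it takes over 104 s, if anything falls off the work surface, if the arm or the gripper's body presses on something with over 40 N, if the wrist force passes 120 N, or if a joint passes its speed limit or range.

### The arm

A 6-joint arm with a two-finger parallel gripper is mounted at the origin on a cart in front of the work surface, level with it; the furniture and walls round the work are solid. World frame = base frame: x ahead of the robot, y to its left, z up, the work surface at z = 0. Lengths are in m, angles in rad, forces in N, time in s.
With the tool pointing down it reaches from about 0.35 to 0.775 m from the base axis. Payload 5.5 kg.
Tool frame: the origin (TCP) lies where the fingers leave the gripper's body, on its centre line; the fingertips stand 73 mm ahead of it and the grasp point (between the pads) lies 54 mm ahead of it; z points along the fingers, y is the direction in which the jaws open and shut (so a half turn about z gives the same grasp; the last joint's range is limited). The gripper opens to 85 mm and grips with 20 to 120 N. Pads are 22 mm wide; open, the fingers measure 114 mm over their backs; the gripper's body (76 mm by 85 mm) begins 54 mm behind the grasp point. The pads swing forward as they close: fully open they stand 13 mm farther back than shut.
Start: joints at [-1.28, 0.313, 0.046, 1.304, 0, 1.431], TCP at [0.24, -0.523, 0.304] pointing down, gripper open.
Joint ranges: [-2.76, 2.76], [-0.86, 1.69], [-1.03, 1.26], [-2.2, 2.34], [-1.47, 1.5], [-3.14, 3.14]. Speed limits (rad/s): [2.57, 2.57, 3.14, 3.14, 3.14, 3.14].

### API

Orientations are given as a unit quaternion [w, x, y, z].
In Python, from workcell import env, read_camera, job, cut_out gives the robot as it stands.
- The arm moves only by the tool servo_tool, never from a script. Its argument "deltas" is a list of rows, each an object of numbers: "dx", "dy", "dz": the shift along the world's x, y, z in mm; "rx", "ry", "rz": the turn, a rotation vector about the world's x, y, z in rad; "fingers": the closure, from -1 (fully open) to 1 (shut). A call has 1 to 8 rows; each row shifts and turns the commanded pose from where the row before left it; what a row does not reach is not made up. A row lasts 1/10 s, in which the tool goes at most 50 mm and 8.59 degrees, less where a joint would pass 70% of its speed; a pose out of reach is approached as far as the arm can. A call is refused whole if a number of a shift passes 50 or a number of a turn 0.15, either way. A call with a gripper value outside its range is refused whole. The fingers move at their own pace and stop on an object; "newtons" is the grip in N (left out, the last holds). Time passes only in rows, so rows that do not move let the fingers close. It gives the time, the measured TCP pose, the force and the opening at its end, in the units of the state.
- env.get_state(): the state, without advancing time (a new reading comes with each control period).
- read_camera(name): name is "side" or "top" or "wrist"; returns a dict with "img" (384x512x3 uint8, red, green, blue), "intrinsics" (3x3 intrinsics, pixels), "extrinsics" (4x4, takes a point from camera to world coordinates); the wrist camera has in their place "hand_eye" (4x4, takes a point from camera to tool coordinates, whose origin is the TCP and whose axes are the flange's). Camera axes: x right, y down, z forward; pixel columns grow to the right and rows downward; lengths in m; the calibration is good to about 2 mm. A picture is of the moment at which its call begins: read the wrist's pose just before it. There is no depth.
- job.hand_in(): hands the job in, once; it reports no verdict.
Trained networks look in the newest picture that a camera, given by its name, has taken for a name from the list of things; names that differ only in an ending like _2 or _b are one class to them, and where a whole thing is asked for, a point or a joint stands for the part that bears it (a point fixed in the world has none). Each returns a list of dicts, best first, with "confidence" (0 to 1); they miss things now and then, are a little off and sometimes report something else, mostly with a low value. They report only what shows in the picture. A call takes as long as a camera call.
- cut_out(target, camera): "region" (384x512 bool, what is visible of it) and "extent" ([left, top, right, bottom] in pixels, round what is visible of it).
The state is a dict: "clock": time; "joint_pos": joint angles; "qvel": joint speeds; "tau": joint torques, N m; "tcp_pos": TCP position; "orientation": TCP orientation; "wrist_force": force on the tool from outside, world axes, zero at the start; "ft_torque": the same for the moment, N m; "finger_gap": finger opening in m.
Only numpy, scipy, OpenCV 4.12 (cv2) and the standard library are available. Lean on these libraries where they do the work, as an engineer would, in place of code of your own. Each camera call takes 0.05 s, during which the arm holds its last target. There are 200 camera calls.

## Working session

There is one attempt and no reset: what is moved stays moved. The work goes in short steps, Python scripts to look and compute and a tool call to move; the robot and the scene stay as the last step left them, time stands still between calls to the robot, and variables do not carry over. Pictures are saved under pics/ and viewed, about 12 in all and at most 16, crops included, and the job is handed in when it is done.

Besides the shell and the picture viewer there is one more tool, called after "Request:" as name(argument=value, ...), one argument or row to a line, values as JSON. servo_tool: Moves the arm, as the interface text tells. Its arguments: {"type":"object","properties":{"deltas":{"type":"array"},"newtons":{"type":"number"}},"required":["deltas"]}

```bash
mkdir -p pics; ls; python3 - <<'E'
from workcell import env, read_camera
import cv2,numpy as np
s=env.get_state(); print({k:np.round(v,3) for k,v in s.items()})
for n in ("top","side"):
    c=read_camera(n); cv2.imwrite(f"pics/{n}0.png",cv2.resize(c["img"][:,:,::-1],(800,600)))
    print(n,c["intrinsics"].tolist(),np.round(c["extrinsics"],3).tolist())
E
```

```text
pics
{'clock': np.float64(0.0), 'joint_pos': array([-1.28 ,  0.314,  0.045,  1.304, -0.   ,  1.431]), 'qvel': array([-0.001,  0.   ,  0.001,  0.001,  0.001, -0.001]), 'tau': array([ 1.0000e-03, -4.8063e+01,  2.9853e+01,  1.9000e-02, -0.0000e+00,
        0.0000e+00]), 'tcp_pos': array([ 0.24 , -0.522,  0.303]), 'orientation': array([-0.001,  0.977,  0.214, -0.   ]), 'wrist_force': array([-0.132,  0.578,  0.533]), 'ft_torque': array([ 0.07 ,  0.029, -0.018]), 'finger_gap': np.float64(0.086)}
top [[354.3357923686304, 0.0, 252.46301766813104], [0.0, 354.3357923686304, 191.21495393779804], [0.0, 0.0, 1.0]] [[0.017, -0.996, 0.092, 0.521], [-1.0, -0.02, -0.022, 0.037], [0.024, -0.092, -0.995, 1.029], [0.0, 0.0, 0.0, 1.0]]
side [[430.47583872671794, 0.0, 259.11604466849514], [0.0, 430.47583872671794, 191.68595766691956], [0.0, 0.0, 1.0]] [[-0.833, -0.228, 0.504, -0.082], [-0.553, 0.309, -0.774, 1.101], [0.021, -0.924, -0.383, 0.564], [0.0, 0.0, 0.0, 1.0]]
```

View pics/top0.png

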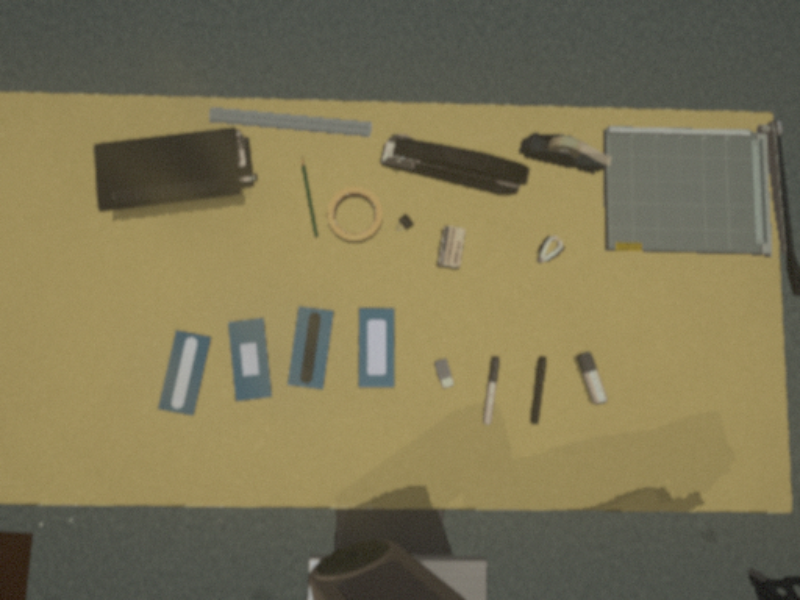

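View pics/side0.png

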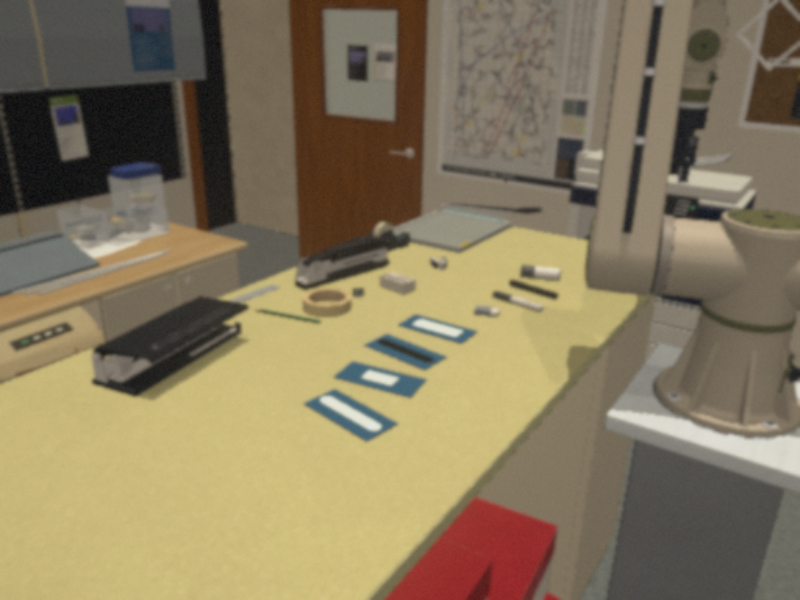

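```bash
cat > h.py <<'E'
from workcell import env, read_camera, job, cut_out
import cv2,numpy as np
from scipy.spatial.transform import Rotation as R
OBJ={"marker_black_center":.008,"marker_grey_center":.008,"glue_stick_center":.014,"eraser_center":.006}
def cam(n):
    s=env.get_state(); c=read_camera(n)
    if n=="wrist":
        T=np.eye(4); q=s["orientation"]; T[:3,:3]=R.from_quat(np.r_[q[1:],q[0]]).as_matrix(); T[:3,3]=s["tcp_pos"]
        c["extrinsics"]=T@c["hand_eye"]
    return c
def proj(c,uv,z):
    uv=np.asarray(uv,float).reshape(-1,2); E=c["extrinsics"]
    d=np.c_[uv,np.ones(len(uv))]@np.linalg.inv(c["intrinsics"]).T@E[:3,:3].T
    return (E[:3,3]+d*((z-E[2,3])/d[:,2])[:,None])[:,:2]
def fit(c,mask,z):
    v,u=np.nonzero(mask); p=proj(c,np.c_[u,v],z); m=p.mean(0)
    w,V=np.linalg.eigh(np.cov((p-m).T)); a=np.arctan2(V[1,1],V[0,1])
    a=(a+np.pi/2)%np.pi-np.pi/2
    q=(p-m)@V; lo,hi=np.percentile(q,[1,99],axis=0); mid=m+V@((lo+hi)/2)
    # centroid, mid-extent centre, axis angle from +x, width,length
    return np.round(np.r_[m,mid]*1000,1),round(float(a),3),np.round((hi-lo)*1000,0)
def objs(c,n,names=OBJ):
    for k in names:
        r=cut_out(k,n)
        for d in r[:2]: print(k,round(d["confidence"],2),np.int32(d["extent"]),*fit(c,d["region"],OBJ[k]))
def cards(c):
    hsv=cv2.cvtColor(c["img"],cv2.COLOR_RGB2HSV)
    b=cv2.inRange(hsv,(95,70,40),(115,255,200)); b=cv2.morphologyEx(b,cv2.MORPH_CLOSE,np.ones((3,3)))
    for k in cv2.findContours(b,cv2.RETR_EXTERNAL,cv2.CHAIN_APPROX_NONE)[0]:
        if cv2.contourArea(k)<300: continue
        f=np.zeros_like(b); cv2.drawContours(f,[k],-1,255,-1)
        i=cv2.erode(f,np.ones((5,5)))&~cv2.inRange(hsv,(95,70,40),(115,255,200))
        print("card",*fit(c,f>0,.003),"| sil",*(fit(c,i>0,.003) if (i>0).sum()>20 else ()), "val",c["img"][i>0].mean())
E
python3 - <<'E'
from h import *
c=cam("top"); objs(c,"top"); cards(c)
for k in ["outline_marker_black","outline_eraser"]:
    print(k,[(d["confidence"],d["extent"]) for d in cut_out(k,"top")])
c=cam("wrist"); cv2.imwrite("pics/w0.png",c["img"][:,:,::-1]); print(c["hand_eye"].round(3).tolist()); objs(c,"wrist")
E
```

```text
marker_black_center 0.53 [340 230 351 270] [ 457.4 -252.3  453.2 -251.8] -0.137 [ 16. 116.]
marker_grey_center 0.66 [310 229 319 270] [ 454.9 -165.5  451.8 -165.1] -0.136 [ 15. 117.]
glue_stick_center 0.91 [368 224 389 258] [ 477.7 -348.9  476.7 -349.4] 0.355 [26. 91.]
outline_marker_black [(0.75, [185.3, 197.7, 211.4, 249.8])]
outline_eraser [(0.66, [283.0, 142.0, 299.5, 174.1]), (0.62, [147.3, 204.2, 170.3, 256.5])]
[[-0.001, -0.958, -0.287, 0.073], [1.0, -0.001, -0.0, -0.0], [-0.0, -0.287, 0.958, -0.069], [0.0, 0.0, 0.0, 1.0]]
```

View pics/w0.png

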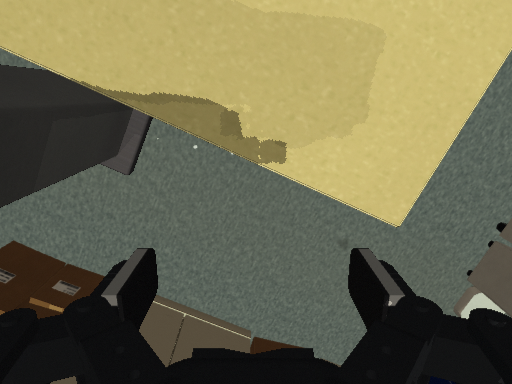

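Request:
servo_tool(
  deltas=[
    {"dx": 34,"dy": 25,"dz": -8,"rz": -0.011,"fingers": -1},
    {"dx": 34,"dy": 25,"dz": -8,"rz": -0.011},
    {"dx": 34,"dy": 25,"dz": -8,"rz": -0.011},
    {"dx": 34,"dy": 25,"dz": -8,"rz": -0.011},
    {"dx": 34,"dy": 25,"dz": -8,"rz": -0.011},
    {"dx": 34,"dy": 25,"dz": -8,"rz": -0.011},
    {"dx": 33,"dy": 23,"dz": -6,"rz": -0.01},
    {"dx": 0},
  ],
)

```text
invalid input at $.deltas[0]: expected keys dx, dy, dz, rx, ry, rz, fingers
```

```bash
python3 - <<'E'
from h import *
c=cam("top"); hsv=cv2.cvtColor(c["img"],cv2.COLOR_RGB2HSV)
print(hsv[222,231],hsv[222,250],c["img"][222,231],hsv[222,241],hsv[222,200])
c=cam("wrist"); cv2.imwrite("pics/w1.png",c["img"][:,:,::-1]); objs(c,"wrist")
s=env.get_state(); print(s["tcp_pos"],s["orientation"])
E
```

```text
[ 96  54 113] [ 95  67 114] [ 89 108 113] [111  10 184] [20 69 78]
[ 0.24011674 -0.52251401  0.30393739] [7.36203346e-05 9.76892933e-01 2.13729247e-01 1.76407853e-05]
```

View pics/w1.png

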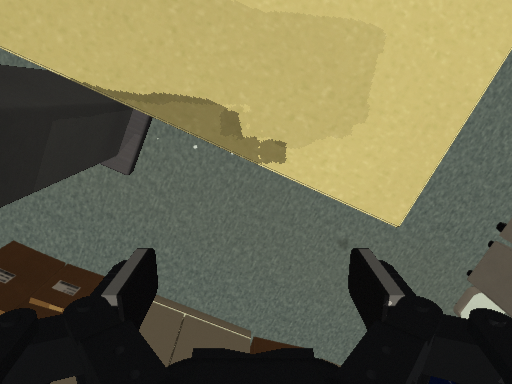

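The move was refused (every row needs all keys), so the view is unchanged. I'll resend it in full.

Request:
servo_tool(
  deltas=[
    {"dx": 34,"dy": 25,"dz": -8,"rx": 0,"ry": 0,"rz": -0.011,"fingers": -1},
    {"dx": 34,"dy": 25,"dz": -8,"rx": 0,"ry": 0,"rz": -0.011,"fingers": -1},
    {"dx": 34,"dy": 25,"dz": -8,"rx": 0,"ry": 0,"rz": -0.011,"fingers": -1},
    {"dx": 34,"dy": 25,"dz": -8,"rx": 0,"ry": 0,"rz": -0.011,"fingers": -1},
    {"dx": 34,"dy": 25,"dz": -8,"rx": 0,"ry": 0,"rz": -0.011,"fingers": -1},
    {"dx": 34,"dy": 25,"dz": -8,"rx": 0,"ry": 0,"rz": -0.011,"fingers": -1},
    {"dx": 33,"dy": 23,"dz": -6,"rx": 0,"ry": 0,"rz": -0.01,"fingers": -1},
    {"dx": 0,"dy": 0,"dz": 0,"rx": 0,"ry": 0,"rz": 0,"fingers": -1},
  ],
)

```text
clock: 1.8
tcp_pos: [0.4801, -0.3462, 0.2488]
orientation: [-0.001, 0.984, 0.179, 0.0]
wrist_force: [0.2, -0.4, -0.6]
finger_gap: 0.0855
```

```bash
sed -i 's/(95,70,40),(115,255,200)/(88,35,60),(110,255,150)/g' h.py; python3 - <<'E'
from h import *
c=cam("top"); cards(c); objs(c,"top")
c=cam("wrist"); cv2.imwrite("pics/w2.png",c["img"][:,:,::-1]); objs(c,"wrist")
s=env.get_state(); print(s["tcp_pos"],s["orientation"])
E
```

```text
card [469.2 282.2 487.7 289.5] 0.463 [ 59. 123.] | sil val 101.33333333333333
card [526.1  47.1 526.6  46.2] 0.017 [ 58. 138.] | sil [526.2  47.1 526.4  46.9] 0.003 [ 37. 103.] val 177.62071480671042
marker_black_center 0.57 [340 226 351 270] [ 453.2 -251.8  454.8 -251.8] -0.145 [ 24. 121.]
marker_grey_center 0.81 [307 229 319 272] [ 453.8 -165.3  452.2 -165. ] -0.141 [ 15. 117.]
glue_stick_center 0.6 [369 224 385 258] [ 481.1 -346.2  476.6 -347.4] 0.297 [29. 90.]
eraser_center 0.46 [275 230 290 247] [481.7 -78.2 481.  -78.7] 0.366 [23. 50.]
marker_black_center 0.56 [119  95 179 215] [ 458.  -251.8  454.8 -251.4] -0.135 [ 15. 122.]
marker_black_center 0.19 [ 32  65  91 188] [ 456.9 -165.4  453.2 -164.9] -0.14 [ 17. 123.]
marker_grey_center 0.71 [ 33  62  88 188] [ 457.5 -165.3  453.6 -164.7] -0.142 [ 17. 122.]
glue_stick_center 0.67 [234 123 269 222] [ 480.4 -348.   477.6 -349. ] 0.332 [27. 97.]
[ 0.47650192 -0.35025201  0.25016881] [2.17096160e-04 9.84435678e-01 1.75745106e-01 8.38046272e-05]
```

View pics/w2.png

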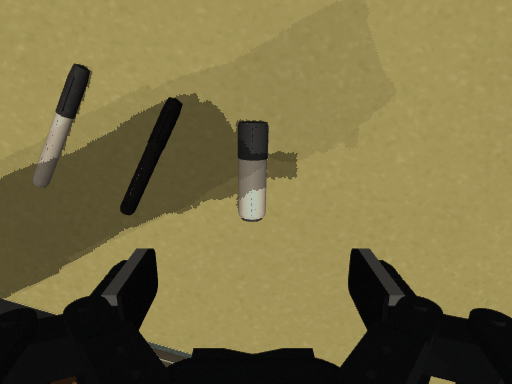

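The glue stick lies at about (250,170) px, the black marker at (150,155) and the grey marker at (62,125). The wrist and top fits agree within 2 mm. Next I'll descend on the glue stick.

Request:
servo_tool(
  deltas=[
    {"dx": 1,"dy": 1,"dz": -50,"rx": 0,"ry": 0,"rz": -0.015,"fingers": -1},
    {"dx": 0,"dy": 0,"dz": -50,"rx": 0,"ry": 0,"rz": 0,"fingers": -1},
    {"dx": 0,"dy": 0,"dz": -45,"rx": 0,"ry": 0,"rz": 0,"fingers": -1},
    {"dx": 0,"dy": 0,"dz": -22,"rx": 0,"ry": 0,"rz": 0,"fingers": -1},
    {"dx": 0,"dy": 0,"dz": -6,"rx": 0,"ry": 0,"rz": 0,"fingers": -1},
    {"dx": 0,"dy": 0,"dz": 0,"rx": 0,"ry": 0,"rz": 0,"fingers": 1},
    {"dx": 0,"dy": 0,"dz": 0,"rx": 0,"ry": 0,"rz": 0,"fingers": 1},
    {"dx": 0,"dy": 0,"dz": 0,"rx": 0,"ry": 0,"rz": 0,"fingers": 1},
  ],
  newtons=30,
)

```text
clock: 3.1
tcp_pos: [0.4792, -0.3496, 0.079]
orientation: [0.002, 0.986, 0.169, 0.001]
wrist_force: [-0.0, -0.7, 0.8]
finger_gap: 0.0437
```

Request:
servo_tool(
  deltas=[
    {"dx": 0,"dy": 0,"dz": 0,"rx": 0,"ry": 0,"rz": 0,"fingers": 1},
    {"dx": 0,"dy": 0,"dz": 0,"rx": 0,"ry": 0,"rz": 0,"fingers": 1},
    {"dx": 0,"dy": 0,"dz": 0,"rx": 0,"ry": 0,"rz": 0,"fingers": 1},
  ],
)

```text
clock: 3.4
tcp_pos: [0.479, -0.3494, 0.0788]
orientation: [0.001, 0.986, 0.169, 0.001]
wrist_force: [-0.5, -0.2, 7.0]
finger_gap: 0.0279
```

```bash
python3 - <<'E'
from h import *
c=cam("top")
for b in (0,): 
    for k in ["outline_marker_black","outline_marker_grey","outline_glue_stick","outline_eraser"]:
        for d in cut_out(k,"top")[:2]: print(k,round(d["confidence"],2),np.int32(d["extent"]),*fit(c,d["region"],.003))
im=c["img"][180:280,90:270]; cv2.imwrite("pics/cards.png",cv2.resize(im[:,:,::-1],None,fx=4,fy=4))
print(np.round(env.get_state()["tcp_pos"],4))
E
```

```text
outline_marker_black 0.71 [185 194 214 250] [522.3 169.  522.8 169. ] -0.126 [ 66. 144.]
outline_marker_grey 0.75 [ 99 211 136 267] [474.1 395.2 474.4 395.3] -0.164 [ 62. 141.]
outline_glue_stick 0.83 [233 194 256 247] [527.2  45.8 526.7  46. ] 0.021 [ 64. 144.]
outline_glue_stick 0.56 [184 198 213 246] [522.3 169.1 523.6 168.7] -0.108 [ 63. 141.]
outline_eraser 0.73 [148 205 172 257] [499.5 278.9 500.2 279.1] 0.14 [ 65. 142.]
[ 0.479  -0.3494  0.0787]
```

View pics/cards.png

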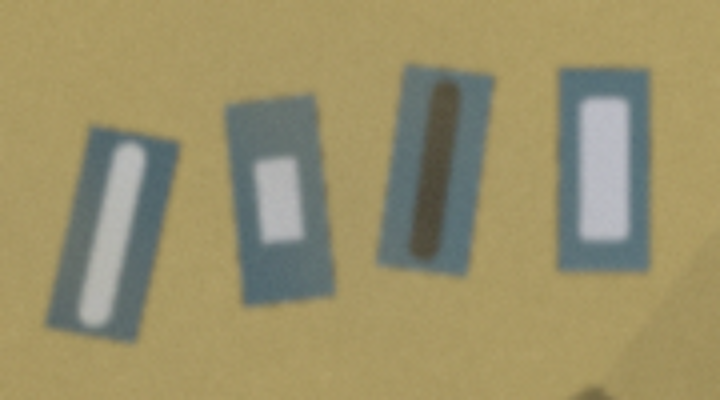

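Cards in the crop, left to right: grey-marker, eraser, black-marker and glue. The grasp is good at 27.9 mm. I'll lift and carry, and photograph the cards on the way.

Request:
servo_tool(
  deltas=[
    {"dx": 0,"dy": 0,"dz": 40,"rx": 0,"ry": 0,"rz": 0,"fingers": 1},
    {"dx": 0,"dy": 20,"dz": 40,"rx": 0,"ry": 0,"rz": 0,"fingers": 1},
    {"dx": 5,"dy": 35,"dz": 35,"rx": 0,"ry": 0,"rz": -0.04,"fingers": 1},
    {"dx": 5,"dy": 35,"dz": 35,"rx": 0,"ry": 0,"rz": -0.04,"fingers": 1},
    {"dx": 5,"dy": 40,"dz": 25,"rx": 0,"ry": 0,"rz": -0.04,"fingers": 1},
    {"dx": 5,"dy": 48,"dz": 0,"rx": 0,"ry": 0,"rz": -0.04,"fingers": 1},
    {"dx": 5,"dy": 48,"dz": 0,"rx": 0,"ry": 0,"rz": -0.04,"fingers": 1},
    {"dx": 5,"dy": 48,"dz": 0,"rx": 0,"ry": 0,"rz": -0.04,"fingers": 1},
  ],
)

```text
clock: 4.45
tcp_pos: [0.508, -0.0727, 0.2527]
orientation: [0.0, 0.999, 0.049, 0.001]
wrist_force: [0.7, -0.7, -0.9]
finger_gap: 0.0277
```

Request:
servo_tool(
  deltas=[
    {"dx": 0,"dy": 48,"dz": 0,"rx": 0,"ry": 0,"rz": -0.04,"fingers": 1},
    {"dx": 0,"dy": 48,"dz": 0,"rx": 0,"ry": 0,"rz": -0.04,"fingers": 1},
    {"dx": 0,"dy": 48,"dz": 0,"rx": 0,"ry": 0,"rz": 0,"fingers": 1},
    {"dx": 0,"dy": 40,"dz": 0,"rx": 0,"ry": 0,"rz": 0,"fingers": 1},
    {"dx": 0,"dy": 30,"dz": 0,"rx": 0,"ry": 0,"rz": 0,"fingers": 1},
    {"dx": 0,"dy": 10,"dz": 0,"rx": 0,"ry": 0,"rz": 0,"fingers": 1},
    {"dx": 0,"dy": 0,"dz": 0,"rx": 0,"ry": 0,"rz": 0,"fingers": 1},
  ],
)

```text
clock: 5.15
tcp_pos: [0.5098, 0.1173, 0.252]
orientation: [-0.012, 0.999, 0.032, -0.0]
wrist_force: [0.0, -0.1, 0.3]
finger_gap: 0.0278
```

```bash
cat >> h.py <<'E'
def cards2(c,n,show=True):
    for k in ["outline_marker_black","outline_marker_grey","outline_glue_stick","outline_eraser"]:
        for d in cut_out(k,n)[:2]:
            m=d["region"].astype(np.uint8); f=cv2.erode(m,np.ones((3,3)))
            g=cv2.cvtColor(c["img"],cv2.COLOR_RGB2HSV)[:,:,1].astype(float); v=c["img"].mean(2)
            bl=np.median(c["img"][m>0],0) ; df=np.abs(c["img"].astype(float)-bl).sum(2)
            w=np.zeros_like(m); s=(f>0)&(df>90)
            nl,L,st,_=cv2.connectedComponentsWithStats(s.astype(np.uint8))
            print(k,round(d["confidence"],2),np.int32(d["extent"]),*fit(c,d["region"],.003))
            if nl>1:
                i=1+np.argmax(st[1:,4]); print("   sil",*fit(c,L==i,.003),"val",v[L==i].mean().round())
E
python3 - <<'E'
from h import *
c=cam("wrist"); cv2.imwrite("pics/w3.png",c["img"][:,:,::-1]); cards2(c,"wrist")
s=env.get_state(); print(s["tcp_pos"].round(4),s["finger_gap"],2*np.arctan2(s["orientation"][2],s["orientation"][1]))
E
```

```text
outline_marker_black 0.68 [168  70 253 222] [535.3 170.  527.  171.2] -0.199 [ 64. 142.]
   sil [547.7 166.8 530.7 167.8] -0.112 [ 61. 131.] val 59.0
outline_marker_grey 0.56 [  0 116  26 253] [478.3 371.3 473.2 372. ] -0.167 [ 22. 143.]
   sil [419.3 371.3 419.1 371.5] -0.259 [ 1. 11.] val 42.0
outline_glue_stick 0.76 [292  79 374 230] [533.2  47.9 528.7  47.8] 0.015 [ 65. 143.]
   sil [530.4  47.3 528.3  47.2] 0.015 [34. 99.] val 229.0
outline_glue_stick 0.31 [220 158 287 354] [419.8 118.3 407.8 117.6] 0.061 [ 64. 228.]
   sil [425.3 120.2 408.1 119.2] 0.038 [ 62. 227.] val 85.0
outline_eraser 0.65 [ 48  90 142 238] [507.5 278.7 503.3 278.2] 0.143 [ 65. 142.]
   sil [503.4 278.9 502.7 278.8] 0.142 [29. 57.] val 227.0
[0.5099 0.1163 0.2519] 0.027907585631652812 0.061301030036842404
```

View pics/w3.png

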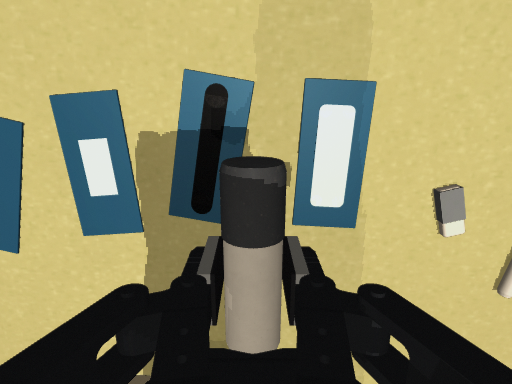

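Glue card at (334,155), black card at (210,145), eraser card at (97,165), and the glue stick held straight between the fingers. The top and wrist cameras agree within 2 mm, so I'll place it.

Request:
servo_tool(
  deltas=[
    {"dx": 10,"dy": -35,"dz": -20,"rx": 0,"ry": 0,"rz": -0.046,"fingers": 1},
    {"dx": 9,"dy": -34,"dz": -30,"rx": 0,"ry": 0,"rz": 0,"fingers": 1},
    {"dx": 0,"dy": 0,"dz": -45,"rx": 0,"ry": 0,"rz": 0,"fingers": 1},
    {"dx": 0,"dy": 0,"dz": -40,"rx": 0,"ry": 0,"rz": 0,"fingers": 1},
    {"dx": 0,"dy": 0,"dz": -20,"rx": 0,"ry": 0,"rz": 0,"fingers": 1},
    {"dx": 0,"dy": 0,"dz": -10,"rx": 0,"ry": 0,"rz": 0,"fingers": 1},
    {"dx": 0,"dy": 0,"dz": 0,"rx": 0,"ry": 0,"rz": 0,"fingers": 1},
    {"dx": 0,"dy": 0,"dz": 0,"rx": 0,"ry": 0,"rz": 0,"fingers": 1},
  ],
)

```text
clock: 6.2
tcp_pos: [0.5296, 0.0483, 0.0879]
orientation: [-0.012, 1.0, 0.009, 0.001]
wrist_force: [0.6, -0.2, 0.1]
finger_gap: 0.0278
```

Request:
servo_tool(
  deltas=[
    {"dx": 0,"dy": -1,"dz": 0,"rx": -0.024,"ry": 0,"rz": 0,"fingers": 1},
    {"dx": 0,"dy": 0,"dz": -5,"rx": 0,"ry": 0,"rz": 0,"fingers": 1},
    {"dx": 0,"dy": 0,"dz": 0,"rx": 0,"ry": 0,"rz": 0,"fingers": 1},
    {"dx": 0,"dy": 0,"dz": 0,"rx": 0,"ry": 0,"rz": 0,"fingers": 1},
  ],
)

```text
clock: 6.6
tcp_pos: [0.5288, 0.0477, 0.0822]
orientation: [0.0, 1.0, 0.009, -0.0]
wrist_force: [-0.2, 0.4, -0.3]
finger_gap: 0.0279
```

Request:
servo_tool(
  deltas=[
    {"dx": 0,"dy": 0,"dz": 0,"rx": 0,"ry": 0,"rz": 0,"fingers": 0.2},
    {"dx": 0,"dy": 0,"dz": 0,"rx": 0,"ry": 0,"rz": 0,"fingers": -0.2},
    {"dx": 0,"dy": 0,"dz": 0,"rx": 0,"ry": 0,"rz": 0,"fingers": -1},
    {"dx": 0,"dy": 0,"dz": 0,"rx": 0,"ry": 0,"rz": 0,"fingers": -1},
    {"dx": 0,"dy": 0,"dz": 20,"rx": 0,"ry": 0,"rz": 0,"fingers": -1},
    {"dx": 0,"dy": 0,"dz": 45,"rx": 0,"ry": 0,"rz": 0,"fingers": -1},
    {"dx": 0,"dy": 0,"dz": 45,"rx": 0,"ry": 0,"rz": 0,"fingers": -1},
    {"dx": 0,"dy": 0,"dz": 45,"rx": 0,"ry": 0,"rz": 0,"fingers": -1},
  ],
)

```text
clock: 7.4
tcp_pos: [0.5283, 0.0476, 0.2384]
orientation: [0.0, 1.0, 0.009, -0.001]
wrist_force: [0.6, 0.3, 0.4]
finger_gap: 0.0858
```

Request:
servo_tool(
  deltas=[
    {"dx": 0,"dy": 0,"dz": 10,"rx": 0,"ry": 0,"rz": 0,"fingers": -1},
    {"dx": 0,"dy": 0,"dz": 0,"rx": 0,"ry": 0,"rz": 0,"fingers": -1},
  ],
)

```text
clock: 7.6
tcp_pos: [0.53, 0.0475, 0.2492]
orientation: [0.0, 1.0, 0.009, 0.002]
wrist_force: [-0.4, 1.5, -0.8]
finger_gap: 0.0854
```

```bash
cat >> h.py <<'E'
def st():
    s=env.get_state(); q=s["orientation"]; q=q*np.sign(q[1])
    yaw=2*np.arctan2(q[2],q[1]); m=R.from_quat([np.cos(yaw/2),np.sin(yaw/2),0,0])*R.from_quat(np.r_[q[1:],q[0]]).inv()
    print("t",round(float(s["clock"]),2),"tcp",(s["tcp_pos"]*1000).round(1),"yaw",round(float(yaw),3),"tiltfix",m.as_rotvec().round(3),"gap",round(float(s["finger_gap"]),4),"F",s["wrist_force"].round(1))
E
python3 - <<'E'
from h import *
c=cam("wrist"); cv2.imwrite("pics/w4.png",c["img"][:,:,::-1]); OBJ["glue_stick_center"]=.017; objs(c,"wrist"); cards2(c,"wrist")
st()
E
```

```text
marker_grey_center 0.79 [430 189 481 302] [ 457.4 -164.8  453.5 -164.4] -0.14 [ 19. 123.]
glue_stick_center 0.68 [238 130 268 230] [530.9  48.3 527.9  48.2] 0.023 [27. 94.]
eraser_center 0.97 [357 191 394 247] [483.7 -77.4 482.8 -77.8] 0.327 [25. 54.]
outline_marker_black 0.97 [ 95  97 166 243] [530.9 167.3 526.5 167.6] -0.106 [ 65. 142.]
   sil [542.  161.9 530.4 162.6] -0.227 [ 39. 134.] val 24.0
outline_marker_black 0.64 [219  98 286 244] [535.7  47.  528.4  47.2] 0.019 [ 65. 144.]
   sil [533.5  29.  532.5  34. ] 0.233 [35. 99.] val 105.0
outline_glue_stick 0.61 [219  99 288 244] [536.   46.9 529.   47.3] 0.013 [ 65. 143.]
   sil [533.1  29.2 532.7  33.8] 0.229 [34. 99.] val 106.0
outline_eraser 0.58 [  0 119  74 264] [500.1 272.4 503.5 271.8] -0.006 [ 64. 144.]
   sil [503.2 278.7 502.6 278.6] 0.14 [29. 57.] val 200.0
t 8.05 tcp [528.3  47.6 245.9] yaw 0.018 tiltfix [-0.    -0.003 -0.   ] gap 0.0853 F [ 0.6  0.2 -0.4]
```

View pics/w4.png

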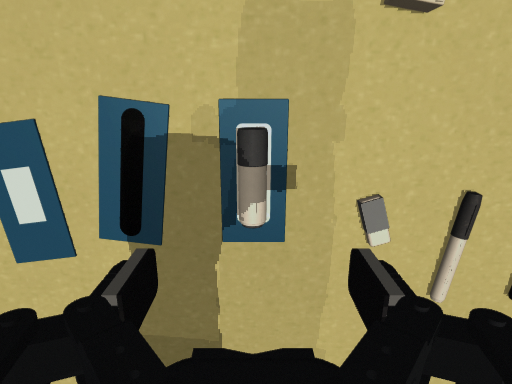

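The glue stick sits centred in its silhouette at (254,175), within about 1 mm by the fits. Next is the eraser at (375,220).

Request:
servo_tool(
  deltas=[
    {"dx": -15,"dy": -42,"dz": 0,"rx": 0,"ry": 0,"rz": 0.105,"fingers": -1},
    {"dx": -15,"dy": -42,"dz": 0,"rx": 0,"ry": 0,"rz": 0.105,"fingers": -1},
    {"dx": -16,"dy": -41,"dz": -20,"rx": 0,"ry": 0,"rz": 0.1,"fingers": -1},
    {"dx": 0,"dy": 0,"dz": -45,"rx": 0,"ry": 0,"rz": 0,"fingers": -1},
    {"dx": 0,"dy": 0,"dz": -45,"rx": 0,"ry": 0,"rz": 0,"fingers": -1},
    {"dx": 0,"dy": 0,"dz": -35,"rx": 0,"ry": 0,"rz": 0,"fingers": -1},
    {"dx": 0,"dy": 0,"dz": -17,"rx": 0,"ry": 0,"rz": 0,"fingers": -1},
    {"dx": 0,"dy": 0,"dz": 0,"rx": 0,"ry": 0,"rz": 0,"fingers": -1},
  ],
)

```text
clock: 8.85
tcp_pos: [0.4804, -0.0768, 0.0821]
orientation: [-0.001, 0.987, 0.163, -0.003]
wrist_force: [-0.7, 0.3, -0.4]
finger_gap: 0.0855
```

```bash
python3 -c "
from h import *
st()"
```

```text
t 8.85 tcp [480.4 -76.8  82.1] yaw 0.327 tiltfix [-0.002 -0.007  0.   ] gap 0.0855 F [-0.7  0.3 -0.4]
```

Close to target; a small trim, then close.

Request:
servo_tool(
  deltas=[
    {"dx": 2,"dy": -1,"dz": -5,"rx": 0,"ry": -0.006,"rz": 0,"fingers": -1},
    {"dx": 0,"dy": 0,"dz": 0,"rx": 0,"ry": 0,"rz": 0,"fingers": -1},
    {"dx": 0,"dy": 0,"dz": 0,"rx": 0,"ry": 0,"rz": 0,"fingers": 1},
    {"dx": 0,"dy": 0,"dz": 0,"rx": 0,"ry": 0,"rz": 0,"fingers": 1},
    {"dx": 0,"dy": 0,"dz": 0,"rx": 0,"ry": 0,"rz": 0,"fingers": 1},
    {"dx": 0,"dy": 0,"dz": 0,"rx": 0,"ry": 0,"rz": 0,"fingers": 1},
    {"dx": 0,"dy": 0,"dz": 0,"rx": 0,"ry": 0,"rz": 0,"fingers": 1},
    {"dx": 0,"dy": 0,"dz": 0,"rx": 0,"ry": 0,"rz": 0,"fingers": 1},
  ],
)

```text
clock: 9.65
tcp_pos: [0.485, -0.0785, 0.0804]
orientation: [0.001, 0.987, 0.163, 0.003]
wrist_force: [-1.5, 0.5, 6.0]
finger_gap: 0.0204
```

```bash
python3 -c "
from h import *
st()"
```

```text
t 9.65 tcp [485.  -78.5  80.4] yaw 0.328 tiltfix [0.001 0.006 0.   ] gap 0.0204 F [-1.5  0.5  6. ]
```

Request:
servo_tool(
  deltas=[
    {"dx": 0,"dy": 0,"dz": 20,"rx": 0,"ry": 0,"rz": 0,"fingers": 1},
    {"dx": 0,"dy": 0,"dz": 40,"rx": 0,"ry": 0,"rz": 0,"fingers": 1},
    {"dx": 0,"dy": 0,"dz": 40,"rx": 0,"ry": 0,"rz": 0,"fingers": 1},
    {"dx": 0,"dy": 0,"dz": 0,"rx": 0,"ry": 0,"rz": 0,"fingers": 1},
  ],
)

```text
clock: 10.05
tcp_pos: [0.4877, -0.0794, 0.1849]
orientation: [0.003, 0.987, 0.163, 0.007]
wrist_force: [0.9, -0.2, -0.9]
finger_gap: 0.0207
```

```bash
python3 -c "
from h import *
st(); c=cam('wrist'); cv2.imwrite('pics/w5.png',c['img'][:,:,::-1])"
```

```text
t 10.05 tcp [487.7 -79.4 184.9] yaw 0.328 tiltfix [0.003 0.014 0.   ] gap 0.0207 F [ 0.9 -0.2 -0.9]
```

View pics/w5.png

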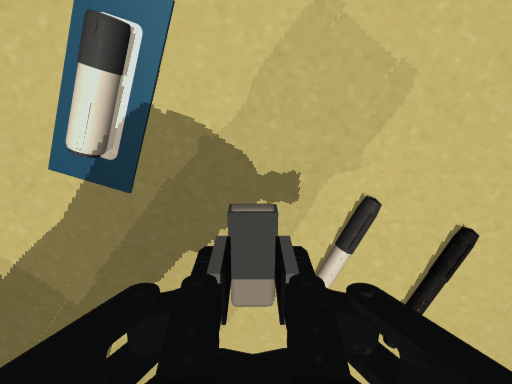

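The eraser is held centrally at (253,255). It slid about 2.6 mm back along the jaws because the fingertips touched the table while closing. I'll compensate for that and use a higher TCP next time. Carrying it to its card.

Request:
servo_tool(
  deltas=[
    {"dx": 2,"dy": 40,"dz": 0,"rx": 0,"ry": 0.014,"rz": -0.02,"fingers": 1},
    {"dx": 2,"dy": 46,"dz": 0,"rx": 0,"ry": 0,"rz": -0.024,"fingers": 1},
    {"dx": 2,"dy": 46,"dz": 0,"rx": 0,"ry": 0,"rz": -0.024,"fingers": 1},
    {"dx": 2,"dy": 46,"dz": 0,"rx": 0,"ry": 0,"rz": -0.024,"fingers": 1},
    {"dx": 2,"dy": 46,"dz": 0,"rx": 0,"ry": 0,"rz": -0.024,"fingers": 1},
    {"dx": 2,"dy": 46,"dz": 0,"rx": 0,"ry": 0,"rz": -0.024,"fingers": 1},
    {"dx": 2,"dy": 46,"dz": 0,"rx": 0,"ry": 0,"rz": -0.024,"fingers": 1},
    {"dx": 3,"dy": 42,"dz": 0,"rx": 0,"ry": 0,"rz": -0.023,"fingers": 1},
  ],
)

```text
clock: 10.9
tcp_pos: [0.5148, 0.2184, 0.1779]
orientation: [-0.025, 0.993, 0.118, -0.009]
wrist_force: [-0.0, 0.3, 0.0]
finger_gap: 0.0208
```

Request:
servo_tool(
  deltas=[
    {"dx": 0,"dy": 0,"dz": -40,"rx": 0,"ry": 0,"rz": 0,"fingers": 1},
    {"dx": 0,"dy": 0,"dz": -30,"rx": 0,"ry": 0,"rz": 0,"fingers": 1},
    {"dx": 0,"dy": 0,"dz": -15,"rx": 0,"ry": 0,"rz": 0,"fingers": 1},
    {"dx": 0,"dy": 0,"dz": 0,"rx": 0,"ry": 0,"rz": 0,"fingers": 1},
    {"dx": 0,"dy": 0,"dz": 0,"rx": 0,"ry": 0,"rz": 0,"fingers": 1},
  ],
)

```text
clock: 11.4
tcp_pos: [0.5152, 0.2166, 0.0939]
orientation: [-0.025, 0.993, 0.117, -0.009]
wrist_force: [0.2, -0.5, 0.6]
finger_gap: 0.0209
```

```bash
python3 -c "
from h import *
st(); c=cam('wrist'); cards2(c,'wrist'); st()"
```

```text
t 11.4 tcp [515.2 216.6  93.9] yaw 0.234 tiltfix [-0.047 -0.023  0.   ] gap 0.0209 F [ 0.2 -0.5  0.6]
outline_marker_black 0.67 [250  81 484 336] [551.8 167.1 527.8 171. ] -0.181 [ 66. 141.]
   sil [542.8 170.5 544.8 173.8] -0.238 [41. 91.] val 23.0
outline_marker_grey 0.73 [  0 119  17 215] [526.9 355.  520.3 355.4] -0.081 [ 8. 47.]
   sil [519.7 354.1 519.5 354.2] -0.17 [ 1. 46.] val 53.0
outline_glue_stick 0.61 [475 279 509 371] [491.7  73.5 493.8  75.9] 0.366 [19. 55.]
   sil [500.4  81.1 501.1  81.2] 0.019 [ 1. 43.] val 54.0
outline_eraser 0.65 [ 72  85 212 308] [526.1 283.  516.7 282.8] 0.034 [ 66. 117.]
   sil [564.  287.9 563.3 287.4] -1.404 [22. 63.] val 126.0
t 11.65 tcp [516.7 216.9  96. ] yaw 0.234 tiltfix [-0.048 -0.019  0.   ] gap 0.0209 F [-1.   0.4 -0.8]
```

The sideways run hit the joint-speed cap and stopped short with some tilt. I'll correct it with gentler rows.

Request:
servo_tool(
  deltas=[
    {"dx": -3,"dy": 15,"dz": 10,"rx": -0.016,"ry": -0.007,"rz": -0.024,"fingers": 1},
    {"dx": -3,"dy": 16,"dz": 0,"rx": -0.016,"ry": -0.007,"rz": -0.023,"fingers": 1},
    {"dx": -3,"dy": 16,"dz": 0,"rx": -0.016,"ry": -0.007,"rz": -0.023,"fingers": 1},
    {"dx": -3,"dy": 15,"dz": 0,"rx": 0,"ry": 0,"rz": -0.023,"fingers": 1},
    {"dx": 0,"dy": 0,"dz": 0,"rx": 0,"ry": 0,"rz": 0,"fingers": 1},
    {"dx": 0,"dy": 0,"dz": 0,"rx": 0,"ry": 0,"rz": 0,"fingers": 1},
  ],
)

```text
clock: 12.25
tcp_pos: [0.5188, 0.2169, 0.1045]
orientation: [-0.024, 0.993, 0.117, -0.003]
wrist_force: [0.2, 0.5, 0.1]
finger_gap: 0.0205
```

```bash
python3 -c "
from h import *
st()"
```

```text
t 12.25 tcp [518.8 216.9 104.5] yaw 0.235 tiltfix [-0.047 -0.011  0.   ] gap 0.0205 F [0.2 0.5 0.1]
```

```bash
python3 -c "
from h import *
print(env.get_state()['joint_pos'].round(3))"
```

```text
[ 0.234  0.425 -0.309  0.837  0.048  3.141]
```

Joint 6 is at its 3.14 limit, and that caused the stall. A half turn of the tool gives the same grasp and clears it, so I'll lift, unwind, and keep the flipped orientation from here on.

Request:
servo_tool(
  deltas=[
    {"dx": 0,"dy": 0,"dz": 30,"rx": -0.047,"ry": -0.011,"rz": 0.1,"fingers": 1},
    {"dx": 0,"dy": 0,"dz": 20,"rx": 0,"ry": 0,"rz": 0.14,"fingers": 1},
    {"dx": 0,"dy": 0,"dz": 0,"rx": 0,"ry": 0,"rz": 0.14,"fingers": 1},
    {"dx": 0,"dy": 0,"dz": 0,"rx": 0,"ry": 0,"rz": 0.14,"fingers": 1},
    {"dx": 0,"dy": 0,"dz": 0,"rx": 0,"ry": 0,"rz": 0.14,"fingers": 1},
    {"dx": 0,"dy": 0,"dz": 0,"rx": 0,"ry": 0,"rz": 0.14,"fingers": 1},
    {"dx": 0,"dy": 0,"dz": 0,"rx": 0,"ry": 0,"rz": 0.14,"fingers": 1},
    {"dx": 0,"dy": 0,"dz": 0,"rx": 0,"ry": 0,"rz": 0.14,"fingers": 1},
  ],
)

```text
clock: 13.05
tcp_pos: [0.5188, 0.2169, 0.1545]
orientation: [0.001, 0.79, 0.613, -0.001]
wrist_force: [0.4, 0.4, 0.4]
finger_gap: 0.0204
```

Request:
servo_tool(
  deltas=[
    {"dx": -3,"dy": 10,"dz": 0,"rx": 0,"ry": 0,"rz": 0.14,"fingers": 1},
    {"dx": -3,"dy": 10,"dz": 0,"rx": 0,"ry": 0,"rz": 0.14,"fingers": 1},
    {"dx": -3,"dy": 10,"dz": 0,"rx": 0,"ry": 0,"rz": 0.14,"fingers": 1},
    {"dx": -3,"dy": 10,"dz": 0,"rx": 0,"ry": 0,"rz": 0.14,"fingers": 1},
    {"dx": -3,"dy": 10,"dz": 0,"rx": 0,"ry": 0,"rz": 0.14,"fingers": 1},
    {"dx": -3,"dy": 10,"dz": 0,"rx": 0,"ry": 0,"rz": 0.14,"fingers": 1},
    {"dx": 0,"dy": 0,"dz": 0,"rx": 0,"ry": 0,"rz": 0.14,"fingers": 1},
    {"dx": 0,"dy": 0,"dz": 0,"rx": 0,"ry": 0,"rz": 0.14,"fingers": 1},
  ],
)

```text
clock: 13.85
tcp_pos: [0.5006, 0.2773, 0.1544]
orientation: [0.001, 0.343, 0.939, -0.0]
wrist_force: [0.0, -1.2, -0.1]
finger_gap: 0.0209
```

Request:
servo_tool(
  deltas=[
    {"dx": 0,"dy": 0,"dz": 0,"rx": 0,"ry": 0,"rz": 0.14,"fingers": 1},
    {"dx": 0,"dy": 0,"dz": 0,"rx": 0,"ry": 0,"rz": 0.14,"fingers": 1},
    {"dx": 0,"dy": 0,"dz": 0,"rx": 0,"ry": 0,"rz": 0.14,"fingers": 1},
    {"dx": 0,"dy": 0,"dz": 0,"rx": 0,"ry": 0,"rz": 0.14,"fingers": 1},
    {"dx": 0,"dy": 0,"dz": 0,"rx": 0,"ry": 0,"rz": 0.14,"fingers": 1},
    {"dx": 0,"dy": 0,"dz": 0,"rx": 0,"ry": 0,"rz": 0,"fingers": 1},
    {"dx": 0,"dy": 0,"dz": 0,"rx": 0,"ry": 0,"rz": 0,"fingers": 1},
  ],
)

```text
clock: 14.55
tcp_pos: [0.5008, 0.2769, 0.1546]
orientation: [0.001, 0.005, 1.0, 0.0]
wrist_force: [-0.3, 0.4, 0.2]
finger_gap: 0.0208
```

```bash
python3 -c "
from h import *
st(); print(env.get_state()['joint_pos'].round(3)); c=cam('wrist');cards2(c,'wrist'); cv2.imwrite('pics/w6.png',c['img'][:,:,::-1])"
```

```text
t 14.55 tcp [500.8 276.9 154.6] yaw 3.131 tiltfix [-0.     0.002  0.   ] gap 0.0208 F [-0.3  0.4  0.2]
[ 0.365  0.393 -0.218  0.958 -0.001  0.375]
outline_marker_black 0.98 [ 51 129 148 313] [511.6 169.  522.4 167.6] -0.202 [ 67. 138.]
   sil [516.3 169.4 521.  169.1] -0.122 [ 22. 118.] val 10.0
outline_marker_grey 0.55 [348  47 508 266] [469.1 395.9 475.3 395.1] -0.171 [ 65. 142.]
   sil [474.9 386.8 473.1 385.5] -0.246 [ 47. 123.] val 166.0
outline_glue_stick 0.59 [  2 280  13 324] [585.6  80.7 582.3  81.2] -0.128 [ 9. 35.]
   sil [581.6  82.7 581.1  82.7] 0.036 [ 2. 30.] val 41.0
outline_eraser 0.57 [187  91 306 250] [471.1 276.4 482.9 278.3] 0.361 [ 74. 111.]
   sil [465.2 263.2 468.4 263.8] 0.484 [41. 76.] val 147.0
```

View pics/w6.png

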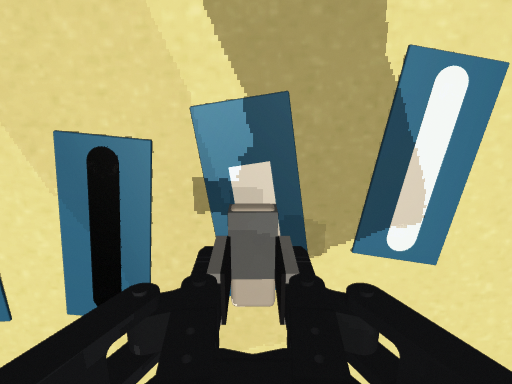

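```bash
python3 -c "
from h import *
c=cam('wrist')
print('eraser edge',(proj(c,[(228,169),(270,162),(249,165)],.003)*1000).round(1), 'expect mid 473.3 274.7')
print('grey ends',(proj(c,[(454,66),(399,252),(190,107),(289,92)],.003)*1000).round(1))
print('black card corners',(proj(c,[(54,130),(152,141),(68,313)],.003)*1000).round(1),'sil top', (proj(c,[(102,147)],.003)*1000).round(1))"
```

```text
eraser edge [[477.2 260.7]
 [472.5 289.6]
 [474.5 275.2]] expect mid 473.3 274.7
grey ends [[411.9 405.4]
 [541.7 386.4]
 [435.5 237.1]
 [426.7 301.6]]
black card corners [[449.6 145.5]
 [457.5 210.1]
 [593.  130.1]] sil top [[461.2 175.8]]
```

Request:
servo_tool(
  deltas=[
    {"dx": 0,"dy": 2,"dz": -10,"rx": 0,"ry": 0,"rz": 0.08,"fingers": 1},
    {"dx": 0,"dy": 0,"dz": -25,"rx": 0,"ry": 0,"rz": 0.07,"fingers": 1},
    {"dx": 0,"dy": 0,"dz": -20,"rx": 0,"ry": 0,"rz": 0,"fingers": 1},
    {"dx": 0,"dy": 0,"dz": -10,"rx": 0,"ry": 0,"rz": 0,"fingers": 1},
    {"dx": 0,"dy": 0,"dz": -5,"rx": 0,"ry": 0,"rz": 0,"fingers": 1},
    {"dx": 0,"dy": 0,"dz": 0,"rx": 0,"ry": 0,"rz": 0,"fingers": 1},
    {"dx": 0,"dy": 0,"dz": 0,"rx": 0,"ry": 0,"rz": 0,"fingers": 1},
  ],
)

```text
clock: 15.55
tcp_pos: [0.5015, 0.2792, 0.0856]
orientation: [0.002, -0.071, 0.997, 0.0]
wrist_force: [-0.3, 0.5, -0.7]
finger_gap: 0.0209
```

```bash
python3 -c "
from h import *
st()"
```

```text
t 15.55 tcp [501.5 279.2  85.6] yaw -2.999 tiltfix [-0.001  0.004  0.   ] gap 0.0209 F [-0.3  0.5 -0.7]
```

Request:
servo_tool(
  deltas=[
    {"dx": -1,"dy": 0,"dz": -1.5,"rx": 0,"ry": 0,"rz": 0,"fingers": 1},
    {"dx": 0,"dy": 0,"dz": 0,"rx": 0,"ry": 0,"rz": 0,"fingers": 1},
    {"dx": 0,"dy": 0,"dz": 0,"rx": 0,"ry": 0,"rz": 0,"fingers": 0.3},
    {"dx": 0,"dy": 0,"dz": 0,"rx": 0,"ry": 0,"rz": 0,"fingers": -1},
    {"dx": 0,"dy": 0,"dz": 0,"rx": 0,"ry": 0,"rz": 0,"fingers": -1},
    {"dx": 0,"dy": 0,"dz": 10,"rx": 0,"ry": 0,"rz": 0,"fingers": -1},
    {"dx": 0,"dy": 0,"dz": 35,"rx": 0,"ry": 0,"rz": 0,"fingers": -1},
    {"dx": 0,"dy": 0,"dz": 35,"rx": 0,"ry": 0,"rz": 0,"fingers": -1},
  ],
)

```text
clock: 16.35
tcp_pos: [0.4992, 0.2787, 0.164]
orientation: [0.0, -0.071, 0.997, -0.0]
wrist_force: [1.0, -0.1, 0.1]
finger_gap: 0.0855
```

Request:
servo_tool(
  deltas=[
    {"dx": 0,"dy": 0,"dz": 40,"rx": 0,"ry": 0,"rz": 0,"fingers": -1},
    {"dx": 0,"dy": 0,"dz": 30,"rx": 0,"ry": 0,"rz": 0,"fingers": -1},
    {"dx": 0,"dy": 0,"dz": 0,"rx": 0,"ry": 0,"rz": 0,"fingers": -1},
    {"dx": 0,"dy": 0,"dz": 0,"rx": 0,"ry": 0,"rz": 0,"fingers": -1},
  ],
)

```text
clock: 16.75
tcp_pos: [0.5003, 0.2791, 0.2346]
orientation: [0.002, -0.072, 0.997, 0.001]
wrist_force: [-0.7, 0.4, -1.1]
finger_gap: 0.0854
```

```bash
python3 - <<'E'
from h import *
c=cam("wrist"); cv2.imwrite("pics/w7.png",c["img"][:,:,::-1]); OBJ["eraser_center"]=.009; objs(c,"wrist"); cards2(c,"wrist")
st()
E
```

```text
marker_grey_center 0.5 [317  76 447 246] [470.3 393.4 474.7 392.9] -0.174 [ 64. 140.]
glue_stick_center 0.86 [  1 121  17 226] [534.7  57.1 530.6  57.6] -0.034 [15. 95.]
eraser_center 0.79 [241 146 269 209] [501.9 279.4 502.9 279.4] 0.166 [23. 53.]
outline_marker_black 0.96 [ 92  98 180 252] [518.8 169.  524.1 168.9] -0.128 [ 64. 141.]
   sil [521.5 168.9 524.7 168.6] -0.11 [ 22. 125.] val 11.0
outline_marker_black 0.63 [  1 122  15 226] [538.7  49.  534.4  49.5] -0.033 [15. 99.]
   sil [547.4  48.  537.   48.2] 0.031 [13. 91.] val 74.0
outline_marker_grey 0.94 [316  79 446 243] [471.  395.7 475.4 395.2] -0.17 [ 65. 142.]
   sil [472.3 396.4 475.7 395.8] -0.173 [ 22. 126.] val 192.0
outline_glue_stick 0.9 [  2  87  44 244] [523.7  66.5 527.2  62.4] -0.008 [ 39. 144.]
   sil [521.2  59.9 526.9  58.5] 0.041 [13. 99.] val 154.0
outline_eraser 0.61 [213  95 288 247] [495.9 278.  501.7 278.9] 0.142 [ 64. 142.]
   sil [491.9 273.3 502.1 276.4] -0.146 [37. 62.] val 181.0
t 17.2 tcp [499.7 278.9 232.6] yaw -2.998 tiltfix [-0.     0.001 -0.   ] gap 0.0854 F [0.7 0.6 0.1]
```

View pics/w7.png

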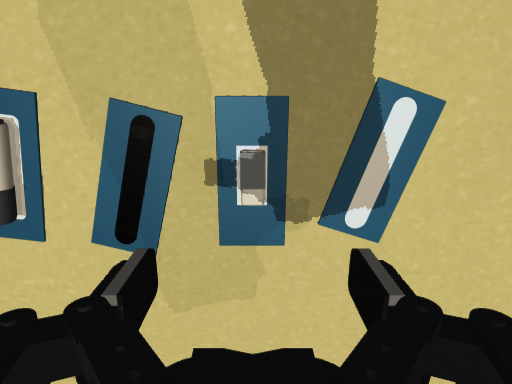

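The eraser lies squarely in its silhouette (252,175). Fit is (502.9, 279.4) against about (503, 279). The black outline is at (135,180) and the grey-marker outline at (382,162). Fetching the white marker.

Request:
servo_tool(
  deltas=[
    {"dx": -4,"dy": -40,"dz": 0,"rx": 0,"ry": 0,"rz": -0.026,"fingers": -1},
    {"dx": -4,"dy": -40,"dz": 0,"rx": 0,"ry": 0,"rz": -0.026,"fingers": -1},
    {"dx": -4,"dy": -40,"dz": 0,"rx": 0,"ry": 0,"rz": -0.026,"fingers": -1},
    {"dx": -4,"dy": -40,"dz": 0,"rx": 0,"ry": 0,"rz": -0.026,"fingers": -1},
    {"dx": -4,"dy": -40,"dz": 0,"rx": 0,"ry": 0,"rz": -0.026,"fingers": -1},
    {"dx": -4,"dy": -40,"dz": 0,"rx": 0,"ry": 0,"rz": -0.026,"fingers": -1},
    {"dx": -4,"dy": -40,"dz": 0,"rx": 0,"ry": 0,"rz": -0.026,"fingers": -1},
    {"dx": -4,"dy": -40,"dz": 0,"rx": 0,"ry": 0,"rz": -0.026,"fingers": -1},
  ],
)

```text
clock: 18.0
tcp_pos: [0.4675, -0.0425, 0.2333]
orientation: [0.001, 0.033, 0.999, 0.0]
wrist_force: [0.5, -0.2, -0.4]
finger_gap: 0.0856
```

Request:
servo_tool(
  deltas=[
    {"dx": -4,"dy": -40,"dz": 0,"rx": 0,"ry": 0,"rz": -0.026,"fingers": -1},
    {"dx": -4,"dy": -40,"dz": 0,"rx": 0,"ry": 0,"rz": -0.026,"fingers": -1},
    {"dx": -4,"dy": -35,"dz": 0,"rx": 0,"ry": 0,"rz": -0.024,"fingers": -1},
    {"dx": -3,"dy": -9,"dz": 0,"rx": 0,"ry": 0,"rz": 0,"fingers": -1},
    {"dx": 0,"dy": 0,"dz": 0,"rx": 0,"ry": 0,"rz": 0,"fingers": -1},
    {"dx": 0,"dy": 0,"dz": 0,"rx": 0,"ry": 0,"rz": 0,"fingers": -1},
  ],
)

```text
clock: 18.6
tcp_pos: [0.4527, -0.1643, 0.2331]
orientation: [0.001, 0.07, 0.998, 0.0]
wrist_force: [-0.7, 0.7, 0.1]
finger_gap: 0.0854
```

```bash
python3 - <<'E'
from h import *
st(); c=cam("wrist"); objs(c,"wrist")
E
```

```text
t 18.6 tcp [ 452.7 -164.3  233.1] yaw 3.001 tiltfix [-0.001  0.002 -0.   ] gap 0.0854 F [-0.7  0.7  0.1]
marker_black_center 0.93 [147 125 171 253] [ 453.4 -251.4  455.4 -251.6] -0.137 [ 16. 122.]
marker_grey_center 0.95 [242 107 259 241] [ 451.2 -164.3  454.1 -164.7] -0.137 [ 15. 121.]
glue_stick_center 0.89 [467 177 509 278] [530.1  50.5 531.9  50.3] 0.055 [ 34. 103.]
```

Request:
servo_tool(
  deltas=[
    {"dx": 1,"dy": 0,"dz": -45,"rx": 0,"ry": 0,"rz": 0,"fingers": -1},
    {"dx": 0,"dy": 0,"dz": -45,"rx": 0,"ry": 0,"rz": 0,"fingers": -1},
    {"dx": 0,"dy": 0,"dz": -35,"rx": 0,"ry": 0,"rz": 0,"fingers": -1},
    {"dx": 0,"dy": 0,"dz": -18,"rx": 0,"ry": 0,"rz": 0,"fingers": -1},
    {"dx": 0,"dy": 0,"dz": -6,"rx": 0,"ry": 0,"rz": 0,"fingers": -1},
    {"dx": 0,"dy": 0,"dz": 0,"rx": 0,"ry": 0,"rz": 0,"fingers": -1},
    {"dx": 0,"dy": 0,"dz": 0,"rx": 0,"ry": 0,"rz": 0,"fingers": 1},
    {"dx": 0,"dy": 0,"dz": 0,"rx": 0,"ry": 0,"rz": 0,"fingers": 1},
  ],
)

```text
clock: 19.65
tcp_pos: [0.455, -0.1654, 0.0857]
orientation: [0.002, 0.07, 0.998, -0.001]
wrist_force: [0.5, -1.0, 0.1]
finger_gap: 0.0592
```

Request:
servo_tool(
  deltas=[
    {"dx": 0,"dy": 0,"dz": 0,"rx": 0,"ry": 0,"rz": 0,"fingers": 1},
    {"dx": 0,"dy": 0,"dz": 0,"rx": 0,"ry": 0,"rz": 0,"fingers": 1},
    {"dx": 0,"dy": 0,"dz": 0,"rx": 0,"ry": 0,"rz": 0,"fingers": 1},
    {"dx": 0,"dy": 0,"dz": 0,"rx": 0,"ry": 0,"rz": 0,"fingers": 1},
    {"dx": 0,"dy": 0,"dz": 0,"rx": 0,"ry": 0,"rz": 0,"fingers": 1},
  ],
)

```text
clock: 20.15
tcp_pos: [0.4542, -0.1653, 0.0849]
orientation: [0.002, 0.07, 0.998, -0.0]
wrist_force: [-2.2, 0.8, 6.7]
finger_gap: 0.0148
```

```bash
python3 - <<'E'
from h import *
st()
E
```

```text
t 20.15 tcp [ 454.2 -165.3   84.9] yaw 3.001 tiltfix [ 0.001  0.003 -0.   ] gap 0.0148 F [-2.2  0.8  6.7]
```

Request:
servo_tool(
  deltas=[
    {"dx": 0,"dy": 0,"dz": 15,"rx": 0,"ry": 0,"rz": 0,"fingers": 1},
    {"dx": 0,"dy": 0,"dz": 40,"rx": 0,"ry": 0,"rz": 0,"fingers": 1},
    {"dx": 0,"dy": 10,"dz": 40,"rx": 0,"ry": 0,"rz": 0,"fingers": 1},
    {"dx": 2,"dy": 30,"dz": 10,"rx": 0,"ry": 0,"rz": 0,"fingers": 1},
    {"dx": 2,"dy": 40,"dz": 0,"rx": 0,"ry": 0,"rz": -0.005,"fingers": 1},
    {"dx": 2,"dy": 40,"dz": 0,"rx": 0,"ry": 0,"rz": -0.005,"fingers": 1},
    {"dx": 2,"dy": 40,"dz": 0,"rx": 0,"ry": 0,"rz": -0.005,"fingers": 1},
    {"dx": 2,"dy": 40,"dz": 0,"rx": 0,"ry": 0,"rz": -0.005,"fingers": 1},
  ],
)

```text
clock: 20.95
tcp_pos: [0.4637, 0.0364, 0.1893]
orientation: [0.001, 0.081, 0.997, 0.0]
wrist_force: [0.9, -0.5, -0.6]
finger_gap: 0.0148
```

Request:
servo_tool(
  deltas=[
    {"dx": 2,"dy": 40,"dz": 0,"rx": 0,"ry": 0,"rz": -0.005,"fingers": 1},
    {"dx": 2,"dy": 40,"dz": 0,"rx": 0,"ry": 0,"rz": -0.005,"fingers": 1},
    {"dx": 2,"dy": 40,"dz": 0,"rx": 0,"ry": 0,"rz": 0,"fingers": 1},
    {"dx": 2,"dy": 40,"dz": 0,"rx": 0,"ry": 0,"rz": 0,"fingers": 1},
    {"dx": 2,"dy": 40,"dz": 0,"rx": 0,"ry": 0,"rz": 0,"fingers": 1},
    {"dx": 2,"dy": 40,"dz": 0,"rx": 0,"ry": 0,"rz": 0,"fingers": 1},
    {"dx": 0,"dy": 40,"dz": 0,"rx": 0,"ry": 0,"rz": 0,"fingers": 1},
    {"dx": 0,"dy": 40,"dz": 0,"rx": 0,"ry": 0,"rz": 0,"fingers": 1},
  ],
)

```text
clock: 21.75
tcp_pos: [0.4756, 0.3566, 0.1889]
orientation: [0.001, 0.085, 0.996, -0.0]
wrist_force: [1.4, -0.4, -0.7]
finger_gap: 0.0148
```

Request:
servo_tool(
  deltas=[
    {"dx": 0,"dy": 30,"dz": 0,"rx": 0,"ry": 0,"rz": 0,"fingers": 1},
    {"dx": 0,"dy": 10,"dz": -20,"rx": 0,"ry": 0,"rz": 0,"fingers": 1},
    {"dx": 0,"dy": 0,"dz": -35,"rx": 0,"ry": 0,"rz": 0,"fingers": 1},
    {"dx": 0,"dy": 0,"dz": -20,"rx": 0,"ry": 0,"rz": 0,"fingers": 1},
    {"dx": 0,"dy": 0,"dz": 0,"rx": 0,"ry": 0,"rz": 0,"fingers": 1},
    {"dx": 0,"dy": 0,"dz": 0,"rx": 0,"ry": 0,"rz": 0,"fingers": 1},
  ],
)

```text
clock: 22.35
tcp_pos: [0.4757, 0.3948, 0.1141]
orientation: [0.001, 0.085, 0.996, -0.0]
wrist_force: [-0.3, -0.2, -0.0]
finger_gap: 0.0149
```

```bash
python3 - <<'E'
from h import *
st(); c=cam('wrist'); cv2.imwrite('pics/w8.png',c['img'][:,:,::-1])
E
```

```text
t 22.35 tcp [475.7 394.8 114.1] yaw 2.971 tiltfix [0.001 0.001 0.   ] gap 0.0149 F [-0.3 -0.2 -0. ]
```

View pics/w8.png

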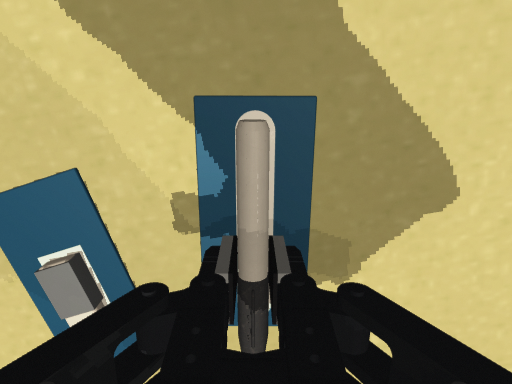

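The marker is held straight, in line with its silhouette (254,190). Lower, release and rise.

Request:
servo_tool(
  deltas=[
    {"dx": 0,"dy": 1,"dz": -14,"rx": 0,"ry": 0,"rz": 0,"fingers": 1},
    {"dx": 0,"dy": 0,"dz": -8,"rx": 0,"ry": 0,"rz": 0,"fingers": 1},
    {"dx": 0,"dy": 0,"dz": -3,"rx": 0,"ry": 0,"rz": 0,"fingers": 1},
    {"dx": 0,"dy": 0,"dz": 0,"rx": 0,"ry": 0,"rz": 0,"fingers": 1},
    {"dx": 0,"dy": 0,"dz": 0,"rx": 0,"ry": 0,"rz": 0,"fingers": 1},
  ],
)

```text
clock: 22.9
tcp_pos: [0.476, 0.396, 0.0893]
orientation: [0.001, 0.085, 0.996, 0.0]
wrist_force: [0.3, -0.6, -0.1]
finger_gap: 0.0151
```

Request:
servo_tool(
  deltas=[
    {"dx": 0,"dy": 0,"dz": -0.5,"rx": 0,"ry": 0,"rz": 0,"fingers": 0.5},
    {"dx": 0,"dy": 0,"dz": 0,"rx": 0,"ry": 0,"rz": 0,"fingers": 0.2},
    {"dx": 0,"dy": 0,"dz": 0,"rx": 0,"ry": 0,"rz": 0,"fingers": -1},
    {"dx": 0,"dy": 0,"dz": 0,"rx": 0,"ry": 0,"rz": 0,"fingers": -1},
    {"dx": 0,"dy": 0,"dz": 10,"rx": 0,"ry": 0,"rz": 0,"fingers": -1},
    {"dx": 0,"dy": 0,"dz": 35,"rx": 0,"ry": 0,"rz": 0,"fingers": -1},
    {"dx": 0,"dy": 0,"dz": 45,"rx": 0,"ry": 0,"rz": 0,"fingers": -1},
    {"dx": 0,"dy": 0,"dz": 45,"rx": 0,"ry": 0,"rz": 0,"fingers": -1},
  ],
)

```text
clock: 23.7
tcp_pos: [0.4755, 0.3957, 0.2255]
orientation: [0.001, 0.085, 0.996, -0.0]
wrist_force: [1.5, 0.4, 0.5]
finger_gap: 0.0853
```

Request:
servo_tool(
  deltas=[
    {"dx": 0,"dy": 0,"dz": 10,"rx": 0,"ry": 0,"rz": 0,"fingers": -1},
    {"dx": 0,"dy": 0,"dz": 0,"rx": 0,"ry": 0,"rz": 0,"fingers": -1},
    {"dx": 0,"dy": 0,"dz": 0,"rx": 0,"ry": 0,"rz": 0,"fingers": -1},
  ],
)

```text
clock: 24.0
tcp_pos: [0.4755, 0.3957, 0.233]
orientation: [0.001, 0.085, 0.996, -0.0]
wrist_force: [-0.5, -0.1, -1.3]
finger_gap: 0.085
```

```bash
python3 - <<'E'
from h import *
OBJ["marker_grey_center"]=.011
st(); c=cam('wrist'); objs(c,"wrist",["marker_grey_center"]); cards2(c,"wrist"); cv2.imwrite('pics/w9.png',c['img'][:,:,::-1])
E
```

```text
t 24.0 tcp [475.5 395.7 233. ] yaw 2.971 tiltfix [0.001 0.002 0.   ] gap 0.085 F [-0.5 -0.1 -1.3]
marker_grey_center 0.75 [244 105 260 244] [473.2 396.9 476.  396.4] -0.171 [ 15. 123.]
outline_marker_black 0.67 [  0 188  80 318] [516.1 171.  521.5 170.4] -0.179 [ 65. 137.]
   sil [521.5 169.3 524.6 169. ] -0.111 [ 22. 125.] val 4.0
outline_marker_grey 0.82 [215  98 292 249] [469.5 397.1 475.7 396.1] -0.174 [ 65. 144.]
   sil [466.3 396.2 472.9 396.8] -0.197 [ 24. 123.] val 156.0
outline_eraser 0.83 [ 78 141 199 285] [487.3 281.8 500.5 282.8] 0.271 [ 70. 143.]
   sil [475.9 277.7 479.8 277.2] 1.471 [19. 32.] val 174.0
```

View pics/w9.png

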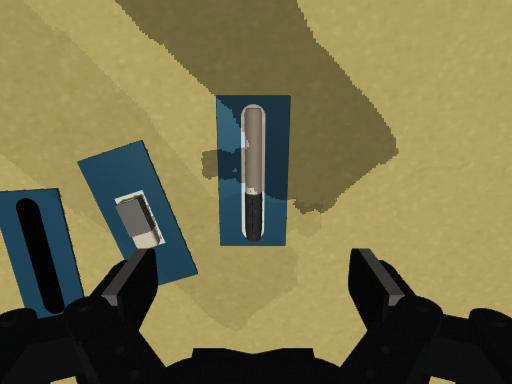

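The white marker is centred in its silhouette (254,172). Now the black marker.

Request:
servo_tool(
  deltas=[
    {"dx": 0,"dy": -40,"dz": 0,"rx": 0,"ry": 0,"rz": 0.005,"fingers": -1},
    {"dx": 0,"dy": -40,"dz": 0,"rx": 0,"ry": 0,"rz": 0.005,"fingers": -1},
    {"dx": 0,"dy": -40,"dz": 0,"rx": 0,"ry": 0,"rz": 0.005,"fingers": -1},
    {"dx": 0,"dy": -40,"dz": 0,"rx": 0,"ry": 0,"rz": 0.005,"fingers": -1},
    {"dx": 0,"dy": -40,"dz": 0,"rx": 0,"ry": 0,"rz": 0.005,"fingers": -1},
    {"dx": 0,"dy": -40,"dz": 0,"rx": 0,"ry": 0,"rz": 0.005,"fingers": -1},
    {"dx": -2,"dy": -40,"dz": 0,"rx": 0,"ry": 0,"rz": 0.003,"fingers": -1},
    {"dx": -2,"dy": -40,"dz": 0,"rx": 0,"ry": 0,"rz": 0,"fingers": -1},
  ],
)

```text
clock: 25.1
tcp_pos: [0.4715, 0.0745, 0.2334]
orientation: [0.001, 0.069, 0.998, 0.0]
wrist_force: [0.4, -0.1, 0.8]
finger_gap: 0.0858
```

Request:
servo_tool(
  deltas=[
    {"dx": -2,"dy": -40,"dz": 0,"rx": 0,"ry": 0,"rz": 0,"fingers": -1},
    {"dx": -2,"dy": -40,"dz": 0,"rx": 0,"ry": 0,"rz": 0,"fingers": -1},
    {"dx": -2,"dy": -40,"dz": 0,"rx": 0,"ry": 0,"rz": 0,"fingers": -1},
    {"dx": -2,"dy": -40,"dz": 0,"rx": 0,"ry": 0,"rz": 0,"fingers": -1},
    {"dx": -2,"dy": -40,"dz": 0,"rx": 0,"ry": 0,"rz": 0,"fingers": -1},
    {"dx": -2,"dy": -40,"dz": 0,"rx": 0,"ry": 0,"rz": 0,"fingers": -1},
    {"dx": -2,"dy": -40,"dz": 0,"rx": 0,"ry": 0,"rz": 0,"fingers": -1},
    {"dx": -2,"dy": -35,"dz": 0,"rx": 0,"ry": 0,"rz": 0,"fingers": -1},
  ],
)

```text
clock: 25.9
tcp_pos: [0.4555, -0.241, 0.2333]
orientation: [0.001, 0.069, 0.998, 0.0]
wrist_force: [-0.2, -0.0, -0.4]
finger_gap: 0.0854
```

Request:
servo_tool(
  deltas=[
    {"dx": 0,"dy": -12,"dz": 0,"rx": 0,"ry": 0,"rz": 0,"fingers": -1},
    {"dx": 0,"dy": 0,"dz": 0,"rx": 0,"ry": 0,"rz": 0,"fingers": -1},
    {"dx": 0,"dy": 0,"dz": 0,"rx": 0,"ry": 0,"rz": 0,"fingers": -1},
  ],
)

```text
clock: 26.2
tcp_pos: [0.4556, -0.2501, 0.2333]
orientation: [0.001, 0.069, 0.998, 0.001]
wrist_force: [0.8, 0.9, -0.5]
finger_gap: 0.0853
```

```bash
python3 - <<'E'
from h import *
st(); c=cam("wrist"); objs(c,"wrist")
E
```

```text
t 26.2 tcp [ 455.6 -250.1  233.3] yaw 3.004 tiltfix [-0.001  0.001  0.   ] gap 0.0853 F [ 0.8  0.9 -0.5]
marker_black_center 0.96 [241 108 257 240] [ 452.7 -251.4  455.4 -251.9] -0.137 [ 16. 122.]
```

Request:
servo_tool(
  deltas=[
    {"dx": 0,"dy": -1.5,"dz": -45,"rx": 0,"ry": 0,"rz": 0,"fingers": -1},
    {"dx": 0,"dy": 0,"dz": -45,"rx": 0,"ry": 0,"rz": 0,"fingers": -1},
    {"dx": 0,"dy": 0,"dz": -35,"rx": 0,"ry": 0,"rz": 0,"fingers": -1},
    {"dx": 0,"dy": 0,"dz": -17,"rx": 0,"ry": 0,"rz": 0,"fingers": -1},
    {"dx": 0,"dy": 0,"dz": -6,"rx": 0,"ry": 0,"rz": 0,"fingers": -1},
    {"dx": 0,"dy": 0,"dz": 0,"rx": 0,"ry": 0,"rz": 0,"fingers": -1},
    {"dx": 0,"dy": 0,"dz": 0,"rx": 0,"ry": 0,"rz": 0,"fingers": 1},
    {"dx": 0,"dy": 0,"dz": 0,"rx": 0,"ry": 0,"rz": 0,"fingers": 1},
  ],
)

```text
clock: 27.25
tcp_pos: [0.4569, -0.2531, 0.0872]
orientation: [0.002, 0.069, 0.998, -0.001]
wrist_force: [0.1, 0.0, 0.2]
finger_gap: 0.0591
```

Request:
servo_tool(
  deltas=[
    {"dx": 0,"dy": 0,"dz": 0,"rx": 0,"ry": 0,"rz": 0,"fingers": 1},
    {"dx": 0,"dy": 0,"dz": 0,"rx": 0,"ry": 0,"rz": 0,"fingers": 1},
    {"dx": 0,"dy": 0,"dz": 0,"rx": 0,"ry": 0,"rz": 0,"fingers": 1},
    {"dx": 0,"dy": 0,"dz": 0,"rx": 0,"ry": 0,"rz": 0,"fingers": 1},
    {"dx": 0,"dy": 0,"dz": 0,"rx": 0,"ry": 0,"rz": 0,"fingers": 1},
  ],
)

```text
clock: 27.75
tcp_pos: [0.4562, -0.2528, 0.0864]
orientation: [0.002, 0.069, 0.998, -0.0]
wrist_force: [-1.2, 0.7, 5.9]
finger_gap: 0.0148
```

```bash
python3 - <<'E'
from h import *
st()
E
```

```text
t 27.75 tcp [ 456.2 -252.8   86.4] yaw 3.004 tiltfix [0.001 0.003 0.   ] gap 0.0148 F [-1.2  0.7  5.9]
```

Request:
servo_tool(
  deltas=[
    {"dx": 0,"dy": 0,"dz": 15,"rx": 0,"ry": 0,"rz": 0,"fingers": 1},
    {"dx": 0,"dy": 0,"dz": 40,"rx": 0,"ry": 0,"rz": 0,"fingers": 1},
    {"dx": 0,"dy": 10,"dz": 40,"rx": 0,"ry": 0,"rz": 0,"fingers": 1},
    {"dx": 6,"dy": 30,"dz": 10,"rx": 0,"ry": 0,"rz": 0.005,"fingers": 1},
    {"dx": 6,"dy": 40,"dz": 0,"rx": 0,"ry": 0,"rz": 0.005,"fingers": 1},
    {"dx": 6,"dy": 40,"dz": 0,"rx": 0,"ry": 0,"rz": 0.005,"fingers": 1},
    {"dx": 6,"dy": 40,"dz": 0,"rx": 0,"ry": 0,"rz": 0.005,"fingers": 1},
    {"dx": 6,"dy": 40,"dz": 0,"rx": 0,"ry": 0,"rz": 0.005,"fingers": 1},
  ],
)

```text
clock: 28.55
tcp_pos: [0.4858, -0.051, 0.1907]
orientation: [0.001, 0.057, 0.998, 0.0]
wrist_force: [0.8, 0.4, -0.5]
finger_gap: 0.0148
```

Request:
servo_tool(
  deltas=[
    {"dx": 7,"dy": 40,"dz": 0,"rx": 0,"ry": 0,"rz": 0,"fingers": 1},
    {"dx": 7,"dy": 40,"dz": 0,"rx": 0,"ry": 0,"rz": 0,"fingers": 1},
    {"dx": 7,"dy": 40,"dz": 0,"rx": 0,"ry": 0,"rz": 0,"fingers": 1},
    {"dx": 7,"dy": 40,"dz": 0,"rx": 0,"ry": 0,"rz": 0,"fingers": 1},
    {"dx": 7,"dy": 40,"dz": 0,"rx": 0,"ry": 0,"rz": 0,"fingers": 1},
    {"dx": 5,"dy": 20,"dz": 0,"rx": 0,"ry": 0,"rz": 0,"fingers": 1},
    {"dx": 0,"dy": 0,"dz": -30,"rx": 0,"ry": 0,"rz": 0,"fingers": 1},
    {"dx": 0,"dy": 0,"dz": -30,"rx": 0,"ry": 0,"rz": 0,"fingers": 1},
  ],
)

```text
clock: 29.35
tcp_pos: [0.5267, 0.1688, 0.1307]
orientation: [0.003, 0.055, 0.998, 0.0]
wrist_force: [0.5, -1.2, -0.3]
finger_gap: 0.0151
```

Request:
servo_tool(
  deltas=[
    {"dx": 0,"dy": 0,"dz": -20,"rx": 0,"ry": 0,"rz": 0,"fingers": 1},
    {"dx": 0,"dy": 0,"dz": 0,"rx": 0,"ry": 0,"rz": 0,"fingers": 1},
    {"dx": 0,"dy": 0,"dz": 0,"rx": 0,"ry": 0,"rz": 0,"fingers": 1},
  ],
)

```text
clock: 29.65
tcp_pos: [0.5257, 0.1674, 0.1107]
orientation: [0.001, 0.056, 0.998, -0.0]
wrist_force: [0.3, 0.4, 0.0]
finger_gap: 0.0147
```

```bash
python3 - <<'E'
from h import *
st()
E
```

```text
t 29.65 tcp [525.7 167.4 110.7] yaw 3.029 tiltfix [ 0.     0.001 -0.   ] gap 0.0147 F [0.3 0.4 0. ]
```

Request:
servo_tool(
  deltas=[
    {"dx": 0,"dy": 1.2,"dz": -12,"rx": 0,"ry": 0,"rz": 0,"fingers": 1},
    {"dx": 0,"dy": 0,"dz": -6,"rx": 0,"ry": 0,"rz": 0,"fingers": 1},
    {"dx": 0,"dy": 0,"dz": -3,"rx": 0,"ry": 0,"rz": 0,"fingers": 1},
    {"dx": 0,"dy": 0,"dz": 0,"rx": 0,"ry": 0,"rz": 0,"fingers": 1},
    {"dx": 0,"dy": 0,"dz": 0,"rx": 0,"ry": 0,"rz": 0,"fingers": 1},
  ],
)

```text
clock: 30.15
tcp_pos: [0.526, 0.1687, 0.09]
orientation: [0.001, 0.056, 0.998, 0.0]
wrist_force: [-0.0, -0.4, 0.7]
finger_gap: 0.0147
```

Request:
servo_tool(
  deltas=[
    {"dx": 0,"dy": 0,"dz": -0.5,"rx": 0,"ry": 0,"rz": 0,"fingers": 0.5},
    {"dx": 0,"dy": 0,"dz": 0,"rx": 0,"ry": 0,"rz": 0,"fingers": 0.2},
    {"dx": 0,"dy": 0,"dz": 0,"rx": 0,"ry": 0,"rz": 0,"fingers": -1},
    {"dx": 0,"dy": 0,"dz": 0,"rx": 0,"ry": 0,"rz": 0,"fingers": -1},
    {"dx": 0,"dy": 0,"dz": 10,"rx": 0,"ry": 0,"rz": 0,"fingers": -1},
    {"dx": 0,"dy": 0,"dz": 35,"rx": 0,"ry": 0,"rz": 0,"fingers": -1},
    {"dx": 0,"dy": 0,"dz": 45,"rx": 0,"ry": 0,"rz": 0,"fingers": -1},
    {"dx": 0,"dy": 0,"dz": 45,"rx": 0,"ry": 0,"rz": 0,"fingers": -1},
  ],
)

```text
clock: 30.95
tcp_pos: [0.5254, 0.1686, 0.2261]
orientation: [0.001, 0.056, 0.998, 0.0]
wrist_force: [-0.1, -0.3, 1.0]
finger_gap: 0.0852
```

Request:
servo_tool(
  deltas=[
    {"dx": 0,"dy": 0,"dz": 15,"rx": 0,"ry": 0,"rz": 0,"fingers": -1},
    {"dx": 0,"dy": 0,"dz": 0,"rx": 0,"ry": 0,"rz": 0,"fingers": -1},
    {"dx": 0,"dy": 0,"dz": 0,"rx": 0,"ry": 0,"rz": 0,"fingers": -1},
  ],
)

```text
clock: 31.25
tcp_pos: [0.5258, 0.1687, 0.2394]
orientation: [0.001, 0.056, 0.998, 0.0]
wrist_force: [0.8, -0.4, -2.2]
finger_gap: 0.0853
```

```bash
python3 - <<'E'
from h import *
OBJ.update(marker_black_center=.011,marker_grey_center=.011,glue_stick_center=.017,eraser_center=.009)
st(); c=cam('wrist'); objs(c,"wrist"); cards2(c,"wrist"); cv2.imwrite('pics/w10.png',c['img'][:,:,::-1])
c=cam("top"); print("top"); objs(c,"top"); cv2.imwrite('pics/t2.png',cv2.resize(c['img'][60:290,80:420,::-1],None,fx=2.3,fy=2.3))
E
```

```text
t 31.25 tcp [525.8 168.7 239.4] yaw 3.029 tiltfix [-0.     0.003  0.   ] gap 0.0853 F [ 0.8 -0.4 -2.2]
marker_black_center 0.66 [245 107 261 237] [523.4 169.6 525.  169.6] -0.113 [ 15. 121.]
marker_grey_center 0.64 [477  26 511 164] [492.7 391.6 485.1 392.5] -0.096 [ 21. 102.]
glue_stick_center 0.63 [ 97 145 150 249] [528.   47.9 529.7  47.9] 0.008 [29. 96.]
eraser_center 0.92 [352 103 389 168] [501.4 279.7 502.6 280. ] 0.153 [26. 52.]
outline_marker_black 0.61 [213  93 288 242] [519.  168.9 524.5 168.5] -0.11 [ 64. 142.]
   sil [491.9 164.9 517.4 164. ] -0.167 [ 28. 128.] val 59.0
outline_marker_grey 0.74 [443   0 511 172] [476.1 380.5 475.5 385.4] -0.035 [ 58. 145.]
   sil [473.1 388.2 476.9 388.7] -0.166 [  9. 125.] val 192.0
outline_glue_stick 0.81 [ 75 108 176 264] [516.3  50.9 526.6  48.1] 0.051 [ 68. 143.]
   sil [516.1  58.6 526.5  53.1] 0.122 [ 30. 101.] val 158.0
outline_eraser 0.66 [318  44 410 216] [496.5 277.1 501.8 278.2] 0.142 [ 64. 142.]
   sil [495.5 269.5 501.1 272.4] -0.118 [28. 62.] val 155.0
top
marker_black_center 0.66 [193 203 201 240] [524.7 169.1 522.6 169.4] -0.113 [ 14. 117.]
glue_stick_center 0.79 [236 206 247 238] [529.9  48.5 526.7  48.5] -0.034 [30. 91.]
```

View pics/w10.png

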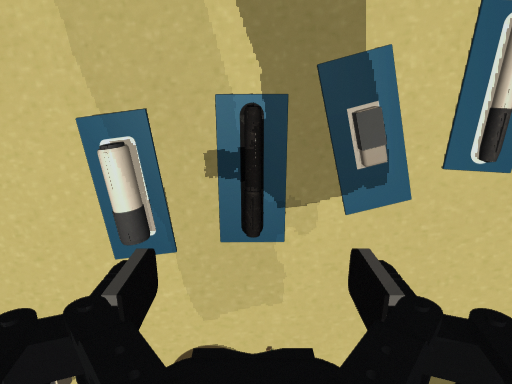

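View pics/t2.png

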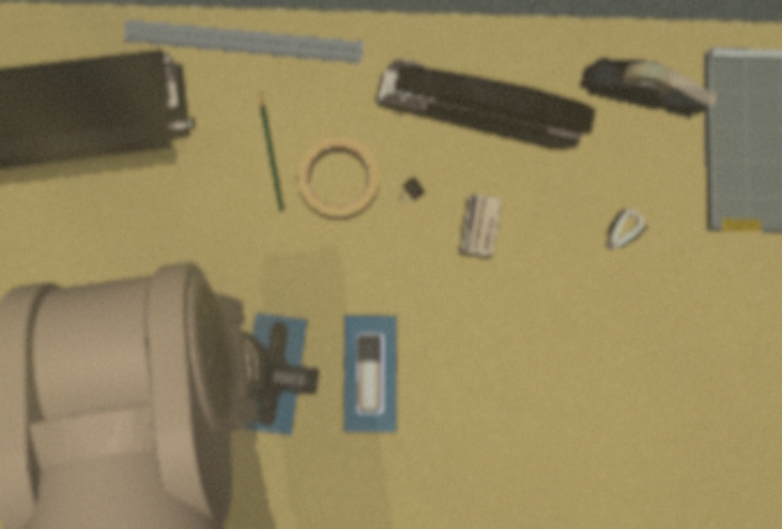

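All four sit in their silhouettes, the bystanders have not moved, and the gripper is open and clear. Handing in.

```bash
python3 -c "
from h import *
print(job.hand_in())"
```

```text
the job is handed in; nothing more can be done
None
```

All four items now lie on their own cards and the job is handed in. I placed the glue stick, eraser, white marker and black marker in that order, finishing at about 31 s of the 104 s.

**Last checks:** The wrist-camera fits put each item within about 1.5 mm and 0.03 rad of its silhouette. The final wrist and top pictures showed the gripper open and clear of everything. The tape roll, small box and staple remover looked unmoved in the top picture by eye; I did not measure them.

**What went wrong or disagreed:**
- **Joint 6 limit:** It reached its limit while carrying the eraser, so I unwound the tool by half a turn and placed the eraser that way round.
- **Fingertips:** They reached farther forward on closing than I first allowed. At the grasps they probably touched the table lightly, with the wrist force at 6–7 N.
- **Camera differences:** The top and wrist cameras differed by 2–3 mm along x.
- **Top-camera coverage:** The arm hid the eraser and white marker in the last top view, so their placing was confirmed by the wrist camera only.

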